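# Dock the battery pack on the charging rail

## Robot

A 7-joint arm with a two-finger parallel gripper is mounted at the origin on a cart in front of the work surface, level with it; the furniture and walls round the work are solid. World frame = base frame: x ahead of the robot, y to its left, z up, the work surface at z = 0. Lengths are in m, angles in degrees, forces in N, time in s.
With the tool pointing down it reaches from about 0.4 to 0.85 m from the base axis. Payload 4.5 kg.
Tool frame: the origin (TCP) lies where the fingers leave the gripper's body, on its centre line; the fingertips stand 64 mm ahead of it and the grasp point (between the pads) lies 45 mm ahead of it; z points along the fingers, y is the direction in which the jaws open and shut (so a half turn about z gives the same grasp; the last joint's range is limited). The gripper opens to 88 mm and grips with 3 to 60 N. Pads are 18 mm wide; open, the fingers measure 123 mm over their backs; the gripper's body (75 mm by 187 mm) begins 45 mm behind the grasp point.
Start: joints at [-67.334, 39.483, -11.15, 89.685, 9.013, 51.709, -12.324], TCP at [0.221, 0.585, 0.303] pointing down, gripper open.
Joint ranges: [-172.22, 172.22], [-26.19, 119.32], [-84.43, 86.54], [7.71, 146.69], [-57.33, 237.33], [2.42, 119.75], [-152.13, 152.13]. Speed limits (degrees/s): [147.25, 147.25, 180, 180, 180, 180, 180].

## Interface

Orientations are given as [roll, pitch, yaw] about the fixed x, y, z axes, in that order (R = Rz(yaw) Ry(pitch) Rx(roll)).
In Python, from workcell import manip, eyes, workorder gives the robot as it stands. Calls block until the motion is done:
- manip.move_ptp(position, orientation): joint-space move of the TCP to a pose.
- manip.servo_line(position, orientation=None, vel=0.15): straight line of the TCP; orientation=None keeps the orientation; vel is the mean speed in m/s.
- manip.movej(angles): joint-space move.
- manip.grip(opening, strength=None): finger opening in m; strength is the grip in N (None keeps the last); returns when the fingers have stopped.
- manip.dwell(seconds).
- manip.inverse_kinematics(position, orientation): joint angles nearest the present ones, or None.
- manip.read_state(): the state.
- eyes.capture(name): name is "scene" or "top" or "wrist"; returns the picture (400x640x3 uint8, red, green, blue); there is no depth.
- eyes.camera_info(name): a dict with "fx", "fy", "cx", "cy" (pixels), "R" (3x3) and "t" (3): a world point X has camera coordinates R X + t. Camera axes: x right, y down, z forward; pixel columns grow to the right and rows downward; lengths in m; the calibration is good to about 2 mm. A picture is of the moment at which its call begins: read the wrist's pose just before it. camera_info takes no time and is no camera call; for the wrist camera it gives the pose at the moment of the call.
A pose or a line that the arm cannot do raises manip.Unreachable and nothing moves.
- workorder.hand_in(): hands the job in, once; it reports no verdict.
Trained networks look in the newest picture that a camera, given by its name, has taken for a name from the list of things; names that differ only in an ending like _2 or _b are one class to them, and where a whole thing is asked for, a point or a joint stands for the part that bears it (a point fixed in the world has none). Each returns a list of dicts, best first, with "score" (0 to 1); they miss things now and then, are a little off and sometimes report something else, mostly with a low value. They report only what shows in the picture. A call takes as long as a camera call. They do not tell look-alikes from the thing itself.
- eyes.spot_in(camera, thing): "pixel" ([row, column] in pixels, amid what is visible of it).
- eyes.spot_point(camera, thing): "pixel" ([row, column] in pixels: a listed point, or the origin of a listed thing).
The state is a dict: "clock": time; "q": joint angles; "qvel": joint speeds; "joint_torque": joint torques, N m; "tcp_pos": TCP position; "eef_rot": TCP orientation; "wrist_force": force on the tool from outside, world axes, zero at the start; "wrist_torque": the same for the moment, N m; "gripper_width": finger opening in m.
Only numpy, scipy, OpenCV 4.12 (cv2) and the standard library are available. Lean on these libraries where they do the work, as an engineer would, in place of code of your own. Each camera call takes 0.05 s, during which the arm holds its last target. There are 200 camera calls.

## Task

Put the blue battery pack on its charging dock: first set it down flat on the dock's open apron in front of the rails, contacts towards the end wall, and let go of it. Then push it from behind along the rails, under the lips, until the side detents click in and it sits home against the end wall, and leave it there. Do not disturb the other things on the bench.

Things in the scene. Friction and masses are not known exactly. Their poses are not given: they have to be found in the camera images.
- pack_center (a point): centre of the loose battery pack (0.2 to 0.45 kg): blue body 89 long (x) x 46 wide (y) x 34 mm high on a black flange 90 x 62 x 6 mm, 40 mm high in all; this point is 20 mm above its underside. x points to its front (brass contacts), z up. Grip it across the 46 mm width, above the flange, which sticks out 8 mm on each side, 0 to 6 mm above the underside. Starts flat on the bench
- pack_front (a point): middle of the pack's front end, 45 mm ahead of its centre and 23 mm above its underside, with three brass contacts; this end goes in first. Each long edge of the flange has one notch for a detent roller, 14.5 mm ahead of the pack's centre
- pack_rear (a point): middle of the pack's flat rear face (46 mm wide, 6 to 40 mm above its underside, black patch), 45 mm behind the pack's centre and 23 mm above its underside: the place to push
- dock: fixed charging dock: black base 240 x 100 x 12 mm. x is the way the pack slides in, y left, z up; origin at the underside on the centre line, 130 mm from the entrance edge. Its top at z = 12 mm is the floor the pack slides on, open apron from x = -130 to -10 mm. Two flared guides, 6 mm high, stand on the apron from x = -44 to -9 mm and narrow from 82 to 65 mm apart
- dock_apron (a point): the spot on the apron floor, on the centre line at dock x = -80 mm, over which the pack's centre goes when it is set down; axes as the dock's
- dock_home (a point): spot on the rail floor, on the centre line at dock x = 55 mm, under the pack's centre when the pack is home; axes as the dock's. Aluminium rails run from x = -9 to 100 mm, 65 mm apart inside; their lips, 7.5 mm above the floor, reach in to 50 mm apart (tops at dock z = 24.5 mm), so only the flange slides under them. Black end wall: face at x = 100 mm, 48 mm high
- detent_left (a joint): left spring roller in the rail's side at dock x = 71.5 mm. Value in m: 0 fully out, 0.003 pressed back by the straight flange edge, below 0.002 once dropped into the pack's notch. The pair is first met with the pack's centre at about dock x = 25 mm, 30 mm short of home, and takes some 4 to 8 N to push past, about 10 N to pull back out
- detent_right (a joint): right spring detent, the same on the other side
- flux_bottle: bystander: small white bottle with a blue spout, 34 x 33 x 108 mm, loose, origin at the centre of its underside
- instrument_pod: bystander: black instrument pod, 60 x 110 x 29 mm, loose, origin at its underside
- driver_yellow: bystander: small black and yellow screwdriver, 145 x 10 x 10 mm, loose, lying on the bench, origin at its underside
Mind the look-alikes: they are no part of the job. Leave any orange look-alike of the part that bears pack_center alone.

How it is judged:
By the outcome, as a careful person would: the job done as asked, in the order asked, and still so for the second after the job is handed in, with the robot touching nothing.
It also fails if it takes over 48 s, if anything falls off the work surface, if the arm or the gripper's body presses on something with over 40 N, if the wrist force passes 120 N, or if a joint passes its speed limit or range.

## Working session

There is one attempt and no reset: what is moved stays moved. The work goes in short steps, each a Python script; the robot and the scene stay as the last script left them, time stands still between calls to the robot, and variables do not carry over. Pictures are saved under pics/ and viewed, about 8 in all and at most 12, crops included, and the job is handed in when it is done.

```bash
mkdir -p pics; ls; python3 - <<'E'
from workcell import manip, eyes
import cv2,numpy as np
for c in ("scene","top"):
    im=eyes.capture(c); cv2.imwrite(f"pics/{c}0.png",im[:,:,::-1])
    i=eyes.camera_info(c); print(c,i)
    for t in ("pack_center","pack_front","pack_rear","dock","dock_apron","dock_home"):
        print(t,[(np.round(d["pixel"],1).tolist(),round(d["score"],2)) for d in eyes.spot_point(c,t)[:3]])
a=cv2.imread("pics/scene0.png");b=cv2.imread("pics/top0.png")
s=manip.read_state();print(s)
E
```

```text
pics
scene {'fx': 482.6351001643623, 'fy': 482.6351001643623, 'cx': 323.67397672342497, 'cy': 200.04638262813154, 'R': array([[ 0.99966279,  0.00819453,  0.02464039],
       [ 0.02567273, -0.45440232, -0.89042655],
       [ 0.00390002,  0.89075888, -0.45445947]]), 't': array([-0.50100061,  0.07995475,  1.88846092])}
pack_center [([188.4, 335.8], 0.7), ([190.0, 300.5], 0.56), ([162.5, 338.0], 0.55)]
pack_front [([193.5, 307.0], 0.68), ([189.1, 332.1], 0.55), ([153.0, 332.8], 0.54)]
pack_rear [([185.9, 298.6], 0.73), ([161.5, 341.5], 0.68), ([180.0, 329.5], 0.55)]
dock [([220.1, 329.2], 0.73)]
dock_apron [([208.0, 335.8], 0.65)]
dock_home [([226.6, 326.6], 0.84)]
top {'fx': 364.0348503352411, 'fy': 364.0348503352411, 'cx': 321.4803459350397, 'cy': 203.2337296333199, 'R': array([[-0.02803961, -0.99959225, -0.00539607],
       [-0.9894951 ,  0.02852144, -0.14172503],
       [ 0.14182114,  0.00136547, -0.98989136]]), 't': array([0.10517856, 0.52438132, 1.13340759])}
pack_center [([204.1, 251.3], 0.83), ([242.8, 266.9], 0.74)]
pack_front [([234.6, 275.9], 0.96), ([201.0, 149.8], 0.96), ([2
[... 192 characters left out ...]
.8], 0.65)]
{'clock': 0.7, 'q': array([-67.33423442,  39.48062281, -11.14934148,  89.68458256,
         9.01087408,  51.71113079, -12.32327784]), 'qvel': array([ 0.04798445, -0.08758781, -0.01269344,  0.09432053, -0.07120001,
        0.02012746, -0.02671378]), 'joint_torque': array([-1.12577931e-03, -5.27374649e+01, -1.26655530e+00, -1.53728092e+01,
       -5.16982970e-02, -4.67549435e-04,  4.19411833e-05]), 'tcp_pos': array([0.22120056, 0.5845629 , 0.30276556]), 'eef_rot': array([ 1.79995228e+02, -1.37595331e-03,  1.59271688e+02]), 'wrist_force': array([0.00149302, 0.32162195, 0.14299566]), 'wrist_torque': array([ 0.00753724, -0.00663206,  0.02893641]), 'gripper_width': 0.08842278608459883}
```

```bash
python3 - <<'E'
import cv2
b=cv2.imread("pics/top0.png")[120:320,130:430]
cv2.imwrite("pics/topc.png",cv2.resize(b,(800,533),interpolation=cv2.INTER_CUBIC))
E
```

```text
(no output)
```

View pics/topc.png

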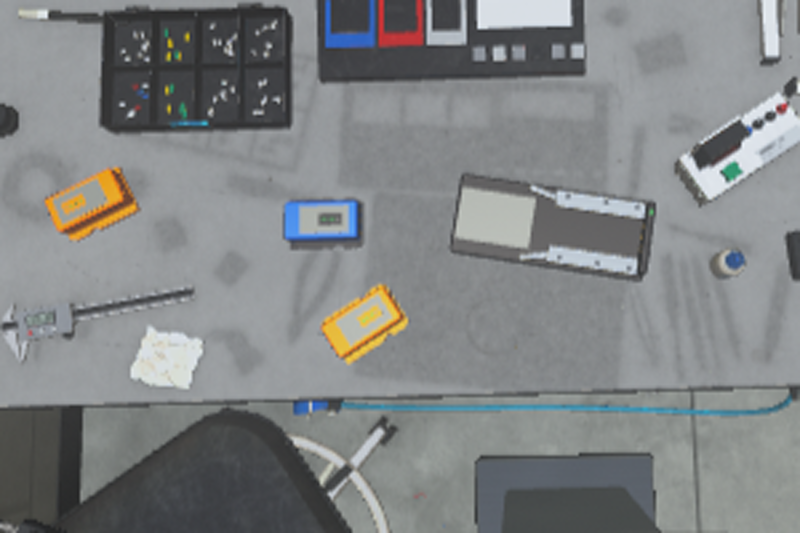

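View pics/scene0.png

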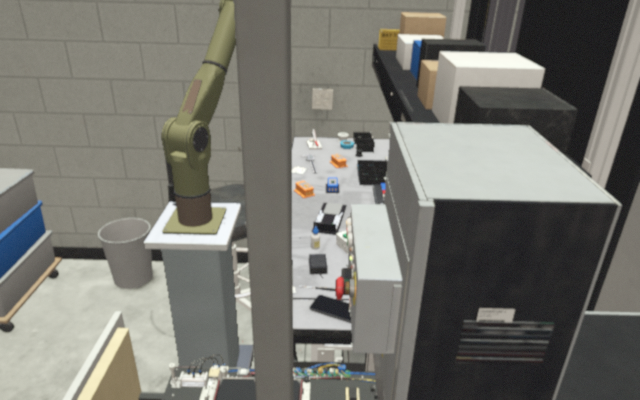

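The top crop shows three candidates, in full-image (row, col): blue pack (203, 251), orange (195, 164) and orange (241, 267). Only the blue one fits the description. The dock's apron is on its left at about (203, 313), and the end wall is on the right at about (210, 373). The scene view is too distant to help. I'll go above the pack with the wrist camera and check which way the contacts face.

```bash
cat > h.py <<'E'
from workcell import manip, eyes, workorder
import cv2,numpy as np
def ray(cam,px,z,info=None):
    i=info or eyes.camera_info(cam); R=np.array(i["R"]);t=np.array(i["t"])
    d=R.T@np.array([(px[1]-i["cx"])/i["fx"],(px[0]-i["cy"])/i["fy"],1]); c=-R.T@t
    return c+d*(z-c[2])/d[2]
def proj(i,X):
    p=np.array(i["R"])@np.array(X)+np.array(i["t"]); return np.array([i["cy"]+i["fy"]*p[1]/p[2],i["cx"]+i["fx"]*p[0]/p[2]])
E
python3 - <<'E'
from h import *
f=lambda x,y:(120+y*.375,130+x*.375)
for n,p,z in [("packc",(204.1,251.3),.02),("front",(201.7,266.3),.023),("rear",(203.2,234.2),.023),("apron",(203.2,312.7),.012),("dock",(202.6,338.2),0),("home",(205.5,355.8),.012),("A",f(462,174),.012),("B",f(450,250),.012),("wallR",f(655,203),.048),("wallL",f(641,280),.048),("pkTL",f(285,200),.04),("pkTR",f(360,200),.04),("bottle",f(730,262),.1),("orange",(242.8,266.9),.02),("box",f(320,80),.0),("box2",f(585,75),0)]:
    print(n,ray("top",p,z).round(4))
a=ray("top",(204.1,251.3),.02)
for yaw in (90,-90,0,180):
  print(yaw,manip.inverse_kinematics([a[0],a[1],.3],[180,0,yaw]))
i=eyes.camera_info("wrist");s=manip.read_state();print(i,(-np.array(i["R"]).T@i["t"]))
E
```

```text
packc [0.5334 0.3196 0.02  ]
front [0.5395 0.27   0.023 ]
rear [0.5376 0.3748 0.023 ]
apron [0.5318 0.1191 0.012 ]
dock [0.5331 0.0347 0.    ]
home [ 0.5201 -0.0222  0.012 ]
A [0.5927 0.1489 0.012 ]
B [0.4982 0.1657 0.012 ]
wallR [ 0.5436 -0.0833  0.048 ]
wallL [ 0.4518 -0.0622  0.048 ]
pkTL [0.5615 0.3622 0.04  ]
pkTR [0.5589 0.2715 0.04  ]
bottle [ 0.4652 -0.1571  0.1   ]
orange [0.4062 0.2694 0.02  ]
box [0.7221 0.3278 0.    ]
box2 [ 0.7187 -0.0096  0.    ]
90 [-37.73782719  39.31041391   4.62228663  90.95244411  -3.82742399
  49.89165229 -31.69042565]
-90 [-11.6982713   44.91831676 -44.78902172  89.44456883  34.9049646
  60.38075986 114.1710957 ]
0 [ -51.93220099   42.87608389   31.66978911   91.75733343  -26.55682415
   53.03737371 -100.87834849]
180 [-24.54062462  40.06174084 -19.25185135  90.17931795  15.53417189
  52.40954483  40.87032812]
{'fx': 336.396386252774, 'fy': 336.396386252774, 'cx': 317.55752991152497, 'cy': 199.2256046831411, 'R': array([[ 3.53346872e-01,  9.35492356e-01,  2.00987436e-04],
       [ 8.90087748e-01, -3.36263103e-01,  3.07686408e-01],
       [ 2.87905867e-01, -1.08541133e-01, -9.51487800e-01]]), 't': array([-0.62529628, -0.04203853,  0.39006066])} [0.14606371 0.61316151 0.38419832]
```

```bash
python3 - <<'E'
from h import *
for p,y in [((.5355,.318,.074),88.4),((.535,.108,.086),78.3),((.535,.108,.2),78.3),((.53,.02,.09),78.3),((.545,.16,.2),78.3)]:
    print(p,np.round(manip.inverse_kinematics(p,[180,0,y]),0))
manip.move_ptp([.535,.31,.22],[180,0,88.4])
i=eyes.camera_info("wrist"); im=eyes.capture("wrist"); cv2.imwrite("pics/w1.png",im[:,:,::-1])
for t,z in (("pack_center",.02),("pack_front",.023),("pack_rear",.023)):
    for d in eyes.spot_point("wrist",t)[:3]: print(t,np.round(d["pixel"],1),round(d["score"],2),ray("wrist",d["pixel"],z,i).round(4))
s=manip.read_state();print(s["clock"],s["tcp_pos"],s["eef_rot"])
np.save("w1.npy",i,allow_pickle=True)
E
```

```text
(0.5355, 0.318, 0.074) [-34.  58.  -1.  97.   2.  25. -38.]
(0.535, 0.108, 0.086) [-17.  54.   1. 111.  -2.  15. -26.]
(0.535, 0.108, 0.2) [-18.  42.   3. 109.  -4.  29. -24.]
(0.53, 0.02, 0.09) [ -7.  53.  -1. 114.   2.  13. -21.]
(0.545, 0.16, 0.2) [-22.  43.   3. 105.  -3.  31. -29.]
pack_center [231.3 185.4] 0.95 [0.4127 0.2741 0.02  ]
pack_center [179.3 319.8] 0.74 [0.5356 0.3198 0.02  ]
pack_front [225.5 321. ] 0.82 [0.5358 0.2781 0.023 ]
pack_front [271.1 217.2] 0.57 [0.4379 0.2345 0.023 ]
pack_rear [195.3 151.3] 0.95 [0.3893 0.3098 0.023 ]
pack_rear [125.1 318.5] 0.59 [0.5356 0.366  0.023 ]
2.4667 [0.53436017 0.31130515 0.22019625] [-1.79995775e+02 -4.68668359e-02  8.85296343e+01]
```

View pics/w1.png

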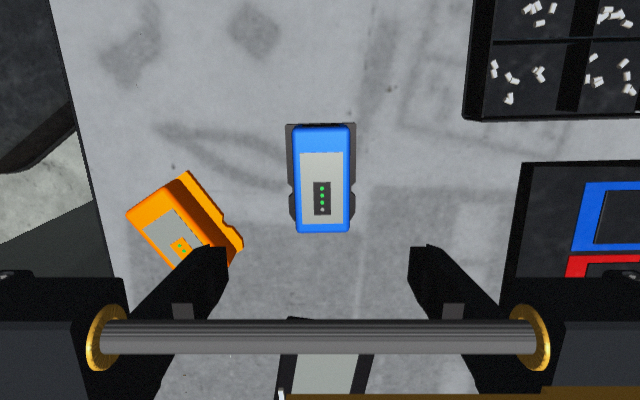

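The enlarged wrist view shows the blue pack at (179, 320). Its notches, at row ~192, are below the centre, and the black rear patch is at the top, so the front points down in the image (-y, towards the dock). An orange look-alike sits at (225, 185). I'll compute the exact pose from the flange edges.

```bash
python3 - <<'E'
from h import *
i=np.load("w1.npy",allow_pickle=True).item()
im=cv2.imread("pics/w1.png"); hsv=cv2.cvtColor(im,cv2.COLOR_BGR2HSV)
m=cv2.inRange(hsv,(95,120,80),(125,255,255)); m[:,:250]=0;m[:,400:]=0;m[300:]=0
# top-face outline of the body: fit minAreaRect of rays at z=.04
c=max(cv2.findContours(m,0,2)[0],key=cv2.contourArea)[:,0,:]
P=np.array([ray("wrist",(p[1],p[0]),.04,i)[:2] for p in c])
r=cv2.minAreaRect((P*1000).astype(np.float32)); print(r, cv2.boundingRect(c))
for n,p in dict(TLf=(125,286),TRf=(125,356),BLf=(221,291),BRf=(221,355),nl=(191,289),orange=(240,243)).items(): print(n,ray("wrist",p,.006,i).round(4))
E
```

```text
((536.63330078125, 322.9373474121094), (44.833560943603516, 88.48705291748047), 0.2719027101993561) (292, 125, 58, 108)
TLf [0.5076 0.3652 0.006 ]
TRf [0.5679 0.3638 0.006 ]
BLf [0.5076 0.2764 0.006 ]
BRf [0.568  0.2749 0.006 ]
nl [0.5072 0.3059 0.006 ]
orange [0.4606 0.2579 0.006 ]
```

```bash
python3 - <<'E'
from h import *
manip.move_ptp([.515,.01,.30],[180,0,78.3])
i=eyes.camera_info("wrist"); im=eyes.capture("wrist"); cv2.imwrite("pics/w2.png",im[:,:,::-1])
for t,z in (("dock",0),("dock_apron",.012),("dock_home",.012)):
    for d in eyes.spot_point("wrist",t)[:2]: print(t,np.round(d["pixel"],1),round(d["score"],2),ray("wrist",d["pixel"],z,i).round(4))
s=manip.read_state();print(s["clock"],s["tcp_pos"],s["eef_rot"])
np.save("w2.npy",i,allow_pickle=True)
b=im[20:320,150:500,::-1];cv2.imwrite("pics/w2c.png",cv2.resize(b,(700,600),interpolation=cv2.INTER_CUBIC))
E
```

```text
dock [143.8 322.9] 0.85 [0.5256 0.0334 0.    ]
dock_apron [ 70.2 318.1] 0.66 [0.5357 0.1101 0.012 ]
dock_home [196.  319.1] 0.88 [ 0.5099 -0.0226  0.012 ]
3.85 [0.51517966 0.01144442 0.29958312] [-1.79964857e+02 -1.97143725e-02  7.84474301e+01]
```

View pics/w2c.png

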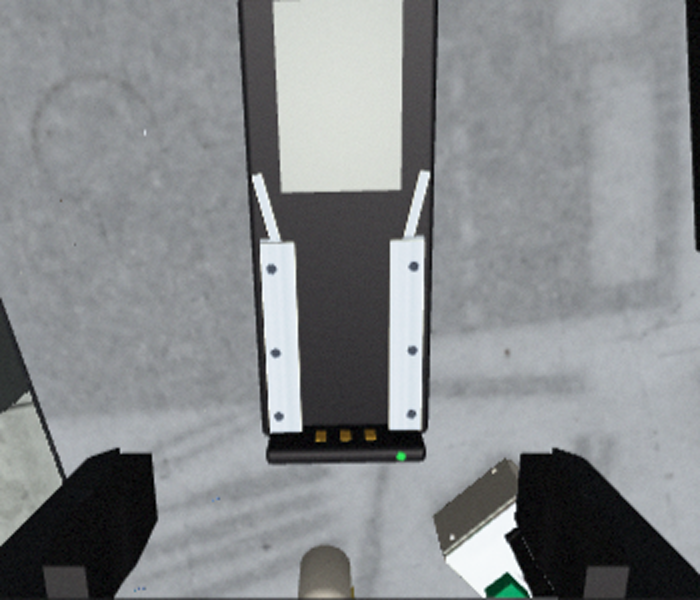

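The rails run from rows 240 to 430 of the crop. The inner lip edges are at about columns 294–301 and 389, the guides are above them, and the contacts and end wall are at row ~435–455.

```bash
python3 - <<'E'
from h import *
i=np.load("w2.npy",allow_pickle=True).item()
g=lambda x,y,z:ray("wrist",(20+y/2,150+x/2),z,i)
L0,L1,R0,R1=[g(*p,.0245) for p in((294,241),(301.5,431),(389.5,239),(387.5,429.5))]
print(L0,L1,R0,R1, np.linalg.norm(L0-R0),np.linalg.norm(L1-R1),np.linalg.norm(L0-L1))
a=(L0+R0)/2;b=(L1+R1)/2;d=b-a;yaw=np.degrees(np.arctan2(d[1],d[0]));u=d/np.linalg.norm(d)
print("yaw",yaw,[np.degrees(np.arctan2(*(q-p)[1::-1])) for p,q in((L0,L1),(R0,R1))],"origin",a+.009*u,b-.1*u,"apron",a-.071*u,"home",b-.045*u)
# paint, base edges at z=.012
for p in ((240,20),(437,20),(264,430),(425,430)): print(g(*p,.012))
E
```

```text
[0.49988692 0.04594035 0.0245    ] [ 0.48037147 -0.06135911  0.0245    ] [0.54942856 0.03691688 0.0245    ] [ 0.5291617  -0.07034768  0.0245    ] 0.05035670533681998 0.04961130210150793 0.10905974336654731
yaw -100.50392938412134 [np.float64(-100.30818367200234), np.float64(-100.69949100308135)] origin [0.52301701 0.03257944 0.0245    ] [0.52299688 0.03247085 0.0245    ] apron [0.53760125 0.11123883 0.0245    ] home [ 0.51297022 -0.02160749  0.0245    ]
[0.49630991 0.15622103 0.012     ]
[0.59212141 0.13671787 0.012     ]
[ 0.45681113 -0.06156313  0.012     ]
[ 0.55098304 -0.08076602  0.012     ]
```

```bash
python3 - <<'E'
from h import *
P=lambda *a:print(*[np.round(x,3) for x in a])
manip.move_ptp([.537,.321,.16],[180,0,90])
manip.servo_line([.537,.321,.077],vel=.1)
w=manip.grip(.03,25); manip.dwell(.2)
s=manip.read_state();P(s["clock"],s["tcp_pos"],s["eef_rot"],s["gripper_width"],s["wrist_force"])
manip.servo_line([.537,.321,.16],vel=.12)
s=manip.read_state();P(s["clock"],s["gripper_width"],s["wrist_force"])
manip.servo_line([.5376,.1112,.16],[180,0,79.5],vel=.12)
manip.servo_line([.5376,.1112,.095],vel=.08)
s=manip.read_state();P(s["clock"],s["tcp_pos"],s["eef_rot"],s["gripper_width"],s["wrist_force"])
i=eyes.camera_info("wrist"); im=eyes.capture("wrist"); cv2.imwrite("pics/w3.png",im[:,:,::-1])
E
```

```text
7.033 [0.537 0.321 0.077] [ 1.79993e+02 -6.00000e-03  9.00030e+01] 0.046 [-0.992  0.168  0.861]
7.875 0.046 [ 0.463 -0.317 -2.184]
10.742 [0.538 0.111 0.095] [ 1.7996e+02 -1.5000e-02  7.9496e+01] 0.046 [ 0.155  0.013 -2.855]
```

View pics/w3.png

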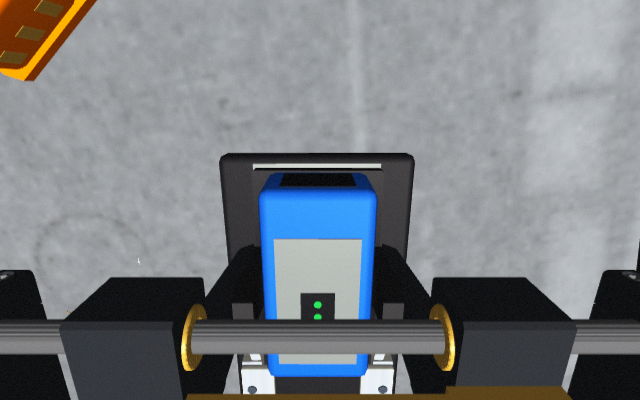

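The pack is held square and centred over the apron, with its rear patch at (180, 318). Next I'll lower it, release it, and look.

```bash
python3 - <<'E'
from h import *
P=lambda *a:print(*[np.round(x,3) for x in a])
for z in (.0905,.0895,.0888,.0882,.0876,.087):
    manip.servo_line([.5376,.1112,z],vel=.02); s=manip.read_state(); P(z,s["wrist_force"],s["tcp_pos"])
    if s["wrist_force"][2]>0: break
manip.grip(.075); manip.dwell(.2)
s=manip.read_state();P(s["clock"],s["gripper_width"],s["wrist_force"])
u=np.array([np.cos(np.radians(-100.5)),np.sin(np.radians(-100.5)),0])
manip.servo_line([.5376,.1112,.17],vel=.12)
q=np.array([.5376,.1112,.2])-.06*u*1
manip.servo_line(q,vel=.15)
i=eyes.camera_info("wrist"); im=eyes.capture("wrist"); cv2.imwrite("pics/w4.png",im[:,:,::-1])
for t,z in (("pack_center",.032),("pack_front",.035),("pack_rear",.035)):
    for d in eyes.spot_point("wrist",t)[:2]: print(t,np.round(d["pixel"],1),round(d["score"],2),ray("wrist",d["pixel"],z,i).round(4))
np.save("w4.npy",i,allow_pickle=True)
P(manip.read_state()["clock"])
m=cv2.inRange(cv2.cvtColor(im,cv2.COLOR_RGB2HSV),(95,120,80),(125,255,255)); m[300:]=0
c=max(cv2.findContours(m,0,2)[0],key=cv2.contourArea)[:,0,:]
print(cv2.boundingRect(c),cv2.minAreaRect(np.array([ray("wrist",(p[1],p[0]),.052,i)[:2]*1000 for p in c],np.float32)))
E
```

```text
0.09 [ 0.625  0.248 -1.568] [0.538 0.111 0.09 ]
0.09 [-0.765  0.965 -1.873] [0.538 0.111 0.089]
0.089 [ 0.207 -0.572  1.363] [0.538 0.111 0.089]
12.467 0.075 [-0.084 -0.424  0.18 ]
pack_center [266.2 319.6] 0.7 [0.5384 0.1111 0.032 ]
pack_center [ 93.7 114.3] 0.65 [0.4206 0.2719 0.032 ]
pack_front [140.3 159.6] 0.97 [0.4429 0.235  0.035 ]
pack_rear [215.9 316.1] 0.96 [0.544  0.1566 0.035 ]
pack_rear [44.5 60.1] 0.78 [0.3981 0.308  0.035 ]
14.092
(288, 212, 61, 88) ((540.68017578125, 129.62567138671875), (73.24348449707031, 45.00568389892578), 79.54180145263672)
```

View pics/w4.png

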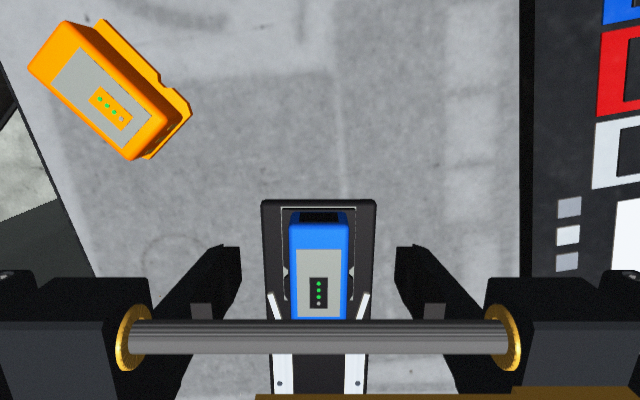

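The pack lies flat on the apron, aligned at yaw 79.5° and centred between the edges, with its rear patch at (216, 318). Now I'll push with closed fingers along the dock axis, watching the wrist force.

```bash
python3 - <<'E'
from h import *
th=np.radians(-100.5);u=np.array([np.cos(th),np.sin(th),0]);O=np.array([.523,.0325,0])
T=lambda x,z:O+x*u+[0,0,z]
st=lambda:manip.read_state()
def rep(n):
    s=st();F=s["wrist_force"];print(n,round(s["clock"],2),"x",round(float((s["tcp_pos"]-O)@u),4),"F",round(float(F@u),2),F.round(1));return float(F@u)
manip.grip(0.0,20); print(st()["gripper_width"])
manip.servo_line(T(-.160,.15),[180,0,79.5],vel=.15)
manip.servo_line(T(-.160,.087),vel=.1)
rep("down")
for x in (-.130,-.100,-.070,-.050,-.035):
    manip.servo_line(T(x,.087),vel=.05); f=rep(x)
    if f<-12: break
else:
    for x in np.arange(-.031,.0061,.004):
        manip.servo_line(T(x,.087),vel=.03); f=rep(round(x,3))
        if f<-18: break
im=eyes.capture("wrist"); cv2.imwrite("pics/w5.png",im[:,:,::-1])
E
```

```text
0.00025078350476366985
down 16.52 x -0.1601 F 0.47 [-0.1 -0.5  0.1]
-0.13 17.27 x -0.1301 F -0.52 [-0.4  0.6  0.7]
-0.1 18.02 x -0.1 F 0.44 [ 0.7 -0.6  0. ]
-0.07 18.77 x -0.07 F 0.05 [-0.3  0.  -0.2]
-0.05 19.32 x -0.0496 F -0.53 [0.3 0.5 0.4]
-0.035 19.77 x -0.0344 F 0.18 [ 0.2 -0.2 -0.1]
-0.031 20.05 x -0.0308 F -0.6 [ 0.5  0.5 -0.4]
-0.027 20.33 x -0.0271 F -1.44 [ 1.5  1.2 -0. ]
-0.023 20.62 x -0.0253 F -5.27 [0.3 5.3 1.4]
-0.019 20.9 x -0.0204 F -5.32 [0.8 5.3 1. ]
-0.015 21.18 x -0.0151 F -3.36 [1.  3.2 2. ]
-0.011 21.47 x -0.0101 F -1.0 [-0.3  1.1  1.3]
-0.007 21.75 x -0.0057 F 0.03 [ 0.3 -0.1 -0. ]
-0.003 22.03 x -0.002 F -0.08 [0.2 0.  0.1]
0.001 22.32 x 0.0001 F -2.75 [-0.2  2.8  0.5]
0.005 22.6 x 0.0004 F -11.18 [-0.5 11.5  2.2]
```

View pics/w5.png

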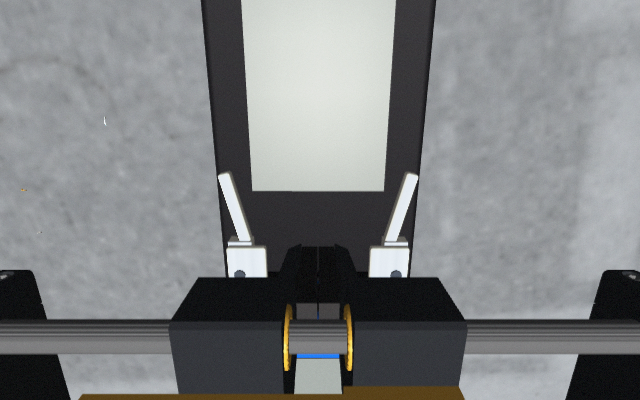

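Force peaked at about 5 N at the detents, then the travel stopped hard at tool x ≈ 0.4 mm (11 N). That matches a rear face at dock x ≈ 10 mm, which is home. I'll press slightly more, then back off and check.

```bash
python3 - <<'E'
from h import *
th=np.radians(-100.5);u=np.array([np.cos(th),np.sin(th),0]);O=np.array([.523,.0325,0])
T=lambda x,z:O+x*u+[0,0,z]
manip.servo_line(T(.008,.087),vel=.03);manip.dwell(.2)
s=manip.read_state();print((s["tcp_pos"]-O)@u,s["wrist_force"]@u)
manip.servo_line(T(-.03,.087),vel=.06)
manip.servo_line(T(-.03,.2),vel=.15)
manip.servo_line(T(.02,.30),vel=.2)
i=eyes.camera_info("wrist"); im=eyes.capture("wrist")
for t,z in (("pack_center",.032),("pack_rear",.035),("pack_front",.035)):
    for d in eyes.spot_point("wrist",t)[:1]:
        p=ray("wrist",d["pixel"],z,i); print(t,round(d["score"],2),"dock x,y",((p-O)@u).round(4),((p-O)@[-u[1],u[0],0]).round(4))
print(manip.read_state()["clock"],manip.read_state()["wrist_force"])
# expected home outline of the body top at dock z=.052
im=im[:,:,::-1].copy()
v=np.array([-u[1],u[0],0])
print([proj(i,T(x,.052)+y*v).round(1).tolist() for x in(.010,.0995) for y in(.023,-.023)])
cv2.imwrite("pics/w6.png",cv2.resize(im[20:320,150:500],(700,600),interpolation=cv2.INTER_CUBIC))
t=eyes.capture("top"); cv2.imwrite("pics/top6.png",cv2.resize(t[120:320,130:430,::-1],(800,533),interpolation=cv2.INTER_CUBIC))
E
```

```text
0.0007030586709191225 -15.86027549916325
pack_center 0.66 dock x,y 0.0513 0.0024
pack_rear 0.86 dock x,y 0.0139 -0.0001
pack_front 0.87 dock x,y 0.0961 0.0029
25.6917 [ 0.18450544  0.44199302 -0.48441325]
[[165.3, 342.1], [165.2, 295.8], [247.1, 340.1], [247.0, 297.3]]
```

View pics/w6.png

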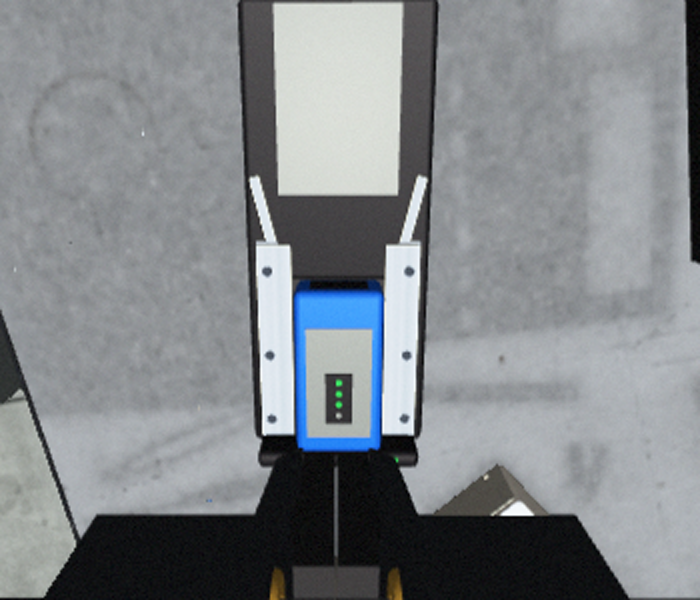

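View pics/top6.png

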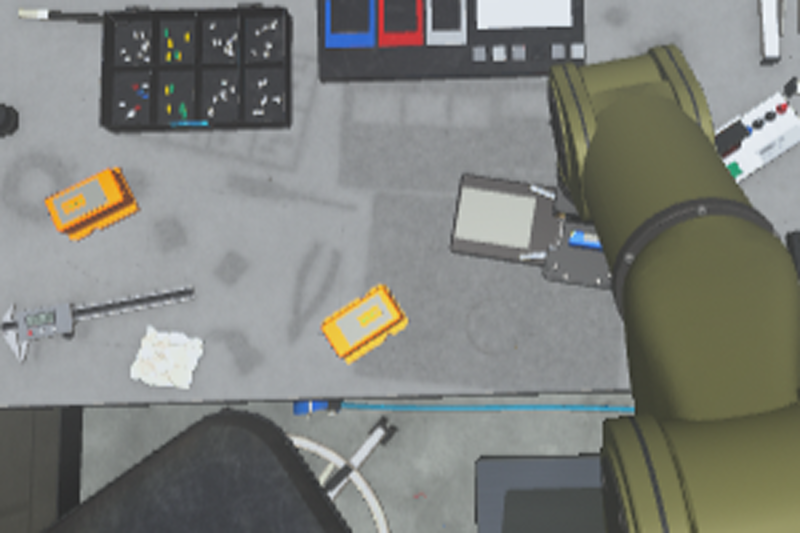

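The pack sits between the rails with its front against the end wall. Its body outline, crop rows 290–451, matches the outline predicted for home (290–454). Both orange packs are where they were, and nothing touches the robot.

```bash
python3 -c "
from h import *
workorder.hand_in();print(manip.read_state()['clock'])"
```

```text
the job is handed in; nothing more can be done
the job is handed in; nothing more can be done
```

The blue pack is on the dock and, by my checks, home against the end wall. I handed the job in with the robot clear, at about 26 s of the 48 s allowed. I gripped the pack across its width, set it down flat on the apron with contacts towards the end wall, and let go. Then I pushed it from behind with closed fingers along the rails.

**Last checks:**
- **Detents:** I felt them at about 5 N, where they were expected. I did not read the detent joint values or see the rollers, so the click is inferred from the forces and the stop position.
- **End stop:** travel ended hard at 16 N with the rear face at about dock x = 10 mm, which is home.
- **Close-up after backing off:** the pack's outline matched the predicted home outline within about 2 mm. The network points disagreed slightly: the centre read 51 mm against the true 55 mm, and the front and rear points averaged 55 mm.
- **Other things:** both orange look-alikes showed unmoved. The flux bottle, instrument pod and screwdriver were not checked again: the arm hid the bottle's end of the bench in the last overhead picture. The arm did not go near them, and no unexpected force showed.

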